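# Stow the food tins and lock the tray for the road

## Robot

A 6-joint arm with a two-finger parallel gripper is mounted at the origin on the work surface. World frame = base frame: x ahead of the robot, y to its left, z up, the work surface at z = 0. Lengths are in m, angles in rad, forces in N, time in s.
With the tool pointing down it reaches from about 0.325 to 0.85 m from the base axis. Payload 15.5 kg.
Tool frame: the origin (TCP) lies midway between the tips of the shut fingers; the grasp point (between the pads) lies bot.grip_point_offset behind it (bot.grip_point_offset is the distance from the TCP to the grasp point, in m); x points along the fingers, z is the direction in which the jaws open and shut, and the axes are right-handed (so a half turn about x gives the same grasp; the last joint's range is limited). The gripper opens to 91 mm and grips with 3 to 60 N. Pads are 32 mm wide; open, the fingers measure 118 mm over their backs; the gripper's body (76 mm by 178 mm) begins 60 mm behind the grasp point.
Start: joints at [-1.44, 0.494, 1.345, -0, 1.302, -0.096], TCP at [0.14, -0.609, 0.183] pointing down, gripper open.
Joint ranges: [-2.91, 2.91], [-0.82, 2.16], [0.22, 2.67], [-1.22, 4.37], [0.12, 2.79], [-3.08, 3.08]. Speed limits (rad/s): [1.89, 1.89, 2.57, 3.01, 3.01, 3.01].

## Interface

Orientations are given as a unit quaternion [w, x, y, z].
In Python, from cell import telemetry, read_camera, camera_info, close_job, bot gives the robot as it stands. The module is installed in compiled form; this text tells all that it offers.
- The arm moves only by the tool move_arm, never from a script. Its argument "targets" is a list of rows, each a list of 7 numbers: the shift along the tool's x, y, z in cm, then the turn, a rotation vector about the tool's x, y, z in rad, then the opening, from 0 (shut) to 1 (fully open). A call has 1 to 20 rows; each row is the pose to reach, as a shift and turn from the pose commanded when the call began, along the tool's axes at that moment; what a row does not reach only later rows make up. A row lasts 1/10 s, in which the tool goes at most 50 mm and 8.59 degrees, less where a joint would pass 70% of its speed; a pose out of reach is approached as far as the arm can. A call with a gripper value outside its range is refused whole. The fingers move at their own pace and stop on an object; the grip force is fixed at half the most. Time passes only in rows, so rows that repeat a pose let the fingers close. It gives the time, the measured TCP pose, the force and the opening at its end, in the units of the state.
- telemetry.get_obs(): the state, without advancing time (a new reading comes with each control period).
- read_camera(name): name is "side" or "top"; returns (picture, depth): 420x560x3 uint8, red, green, blue; 420x560 float32, m along the optical axis (not along the pixel's ray), 0 where there is no reading.
- camera_info(name): a dict with "mtx" (3x3 intrinsics, pixels), "eye" and "attitude" of the camera in the world. Camera axes: x right, y down, z forward; pixel columns grow to the right and rows downward; lengths in m; the calibration is good to about 2 mm. A picture is of the moment at which its call begins. camera_info takes no time and is no camera call.
- close_job(): hands the job in, once; it reports no verdict.
The state is a dict: "clock": time; "joints": joint angles; "qvel": joint speeds; "tau": joint torques, N m; "tool_pos": TCP position; "eef_rot": TCP orientation; "contact_force": force on the tool from outside, world axes, zero at the start; "wrist_torque": the same for the moment, N m; "width": finger opening in m.
Only numpy, scipy, OpenCV 4.12 (cv2) and the standard library are available. Lean on these libraries where they do the work, as an engineer would, in place of code of your own. Each camera call takes 0.05 s, during which the arm holds its last target. There are 200 camera calls.

## Task

Get the galley ready to drive: flip the cam lever open, slide the tray's plate back, and stand every food tin in the tray side by side, upright and with nothing above the rim. Then slide the plate up so that the row is packed snugly between it and the stop wall, with no gaps, and flip the lever back over center until it is fully closed; leave the other things on the worktop alone.

Things in the scene. Friction and masses are not known exactly. Their poses are not given: they have to be found in the camera images.
- tray: Aluminium open tray fixed to the worktop, inside 232 mm (local x) by 136 mm (local y); walls 6 mm, floor 4 mm thick, rim 94 mm above the worktop. Origin: on the worktop under the centre of the inside; z up. Stop wall at the -x end (inner face x = -116 mm). Beyond the +x end a steel clamp block (x 122 to 220 mm, 56 mm wide), out of which a square rod sticks up to 160 mm further; keep its path free.
- tray_stop (a point): Point at rim height in the middle of the stop wall's inner face; same axes as the tray. Tins packed against it have their centres 22, 66, 110, 154 mm from it in +x.
- plate (a joint): Position (m) of the upright plate (12 mm thick, 128 mm wide) inside the tray, on a rod that slides through the clamp block. 0 = fully back; grows towards the stop wall (tray -x), at most 0.140; pressing face to stop wall = 0.220 - value. With the lever open it slides with about 3 N and stays where it is left; with the lever closed it is clamped fast.
- plate_face (a point): On the pressing face of the sliding plate (the side towards the stop wall), on the middle line, 45 mm above the worktop; same axes as the tray; moves with the plate.
- plate_tab (a point): Middle of the wooden grip tab on top of the sliding plate, 112 mm above the worktop: 14 mm thick along tray x, 50 mm wide along tray y, from 90 to 130 mm above the worktop. Same axes as the tray; take it here from above, fingers closing along tray x, to slide the plate.
- cam_lever (a joint): Angle (rad) of the black cam lever on the clamp block. 0 = closed on its stop, lying to the tray's +y side, rising 0.26 rad (15 degrees) above level. Grows as it swings up and over, about the tray's +x axis; 2.18 = fully open, on the -y side, 40 degrees above level. Center is 0.35 rad from closed: nearer than that the cam pulls itself shut. It takes up to about 0.35 N m; from about 1.1 rad on it is slack and the rod free.
- lever_hinge (a point): On the lever's turning axis, in the middle of the lever's thickness, 85 mm above the worktop; the axis runs along tray x. Same axes as the tray.
- lever_grip (a point): Point on the lever's middle line 75 mm from the hinge; the bar is 14 by 14 mm and ends 98 mm from the hinge. It can be pinched here from above with fingers closing along tray x, and turns between the fingers as it is led round its arc.
- tin1_grip (a point): Lidded aluminium food tin 1, all alike, 0.24 kg: box 44 mm thick (local x), 128 mm wide (local y), 56 mm tall, and on top a wooden grip block 36 mm along x, 16 mm along y, 28 mm tall (84 mm overall). Point: middle of the block, 70 mm above the underside; z up. Pinch the block across its 16 mm. In the tray its thickness lies along tray x, either way round. Absent (None) in some starts.
- tin2_grip (a point): Lidded aluminium food tin 2, all alike, 0.24 kg: box 44 mm thick (local x), 128 mm wide (local y), 56 mm tall, and on top a wooden grip block 36 mm along x, 16 mm along y, 28 mm tall (84 mm overall). Point: middle of the block, 70 mm above the underside; z up. Pinch the block across its 16 mm. In the tray its thickness lies along tray x, either way round. Absent (None) in some starts.
- tin3_grip (a point): Lidded aluminium food tin 3, all alike, 0.24 kg: box 44 mm thick (local x), 128 mm wide (local y), 56 mm tall, and on top a wooden grip block 36 mm along x, 16 mm along y, 28 mm tall (84 mm overall). Point: middle of the block, 70 mm above the underside; z up. Pinch the block across its 16 mm. In the tray its thickness lies along tray x, either way round. Absent (None) in some starts.
- tin4_grip (a point): Lidded aluminium food tin 4, all alike, 0.24 kg: box 44 mm thick (local x), 128 mm wide (local y), 56 mm tall, and on top a wooden grip block 36 mm along x, 16 mm along y, 28 mm tall (84 mm overall). Point: middle of the block, 70 mm above the underside; z up. Pinch the block across its 16 mm. In the tray its thickness lies along tray x, either way round. Absent (None) in some starts.
- sugar_bowl: Bystander, leave it alone: white ceramic sugar bowl with closed top, 94 mm wide, 82 mm tall; origin under its centre
- mug: Bystander, leave it alone: blue mug, 78 mm wide, 88 mm tall; origin under its centre
- scraper: Bystander, leave it alone: short flat olive-wood scraper, 170 mm long, lying down, up to 55 mm wide and 9 mm thick; origin on its underside
Mind the look-alikes: they are no part of the job. Leave any green look-alike of the part that bears tin4_grip alone. Leave any purple look-alike of the part that bears tin1_grip alone.

How it is judged:
By the outcome, as a careful person would: the job done as asked, in the order asked, and still so for the second after the job is handed in, with the robot touching nothing.
Of tin1, tin2, tin3, tin4 only 2 to 4 are there at a start; the rules pass over those that are not, and their reading is None.
At some moment in a run one of tin1, tin2, tin3, tin4 may be knocked a few centimetres aside while the robot is not near it.
It also fails if it takes over 210 s, if anything falls off the work surface, if the arm or the gripper's body presses on something with over 40 N, if the wrist force passes 120 N, or if a joint passes its speed limit or range.

## Working session

There is one attempt and no reset: what is moved stays moved. The work goes in short steps, Python scripts to look and compute and a tool call to move; the robot and the scene stay as the last step left them, time stands still between calls to the robot, and variables do not carry over. Pictures are saved under pics/ and viewed, about 12 in all and at most 16, crops included, and the job is handed in when it is done.

Besides the shell and the picture viewer there is one more tool, called as name(argument=value, ...), one argument or row to a line, values as JSON. move_arm: Moves the arm, as the interface text tells. Its arguments: {"type":"object","properties":{"targets":{"type":"array","items":{"type":"array","items":{"type":"number"}}}},"required":["targets"]}

```bash
mkdir -p pics; cat > h.py <<'E'
import numpy as np, cv2
from cell import telemetry, read_camera, camera_info, close_job, bot
from scipy.spatial.transform import Rotation as R
def rot(a):
    a=np.array(a,float)
    return a if a.shape==(3,3) else R.from_quat(a[[1,2,3,0]]).as_matrix()
def shot(n,f):
    p,d=read_camera(n); cv2.imwrite(f'pics/{f}.png',p[:,:,::-1]); np.save(f'pics/{f}.npy',d); return p,d
def cloud(n,d):
    c=camera_info(n); K=np.array(c['mtx']); v,u=np.mgrid[:420,:560]
    P=np.stack([(u-K[0,2])/K[0,0]*d,(v-K[1,2])/K[1,1]*d,d],-1)
    return P@rot(c['attitude']).T+np.array(c['eye'])
def crop(f,x0,y0,x1,y1,s,out):
    i=cv2.imread(f'pics/{f}.png')[y0:y1,x0:x1]; cv2.imwrite(f'pics/{out}.png',cv2.resize(i,None,fx=s,fy=s,interpolation=cv2.INTER_CUBIC))
E
python3 - <<'E'
from h import *
for n in('top','side'):
    print(n,camera_info(n)); shot(n,n+'1')
print(telemetry.get_obs(),bot.grip_point_offset)
E
```

```text
top {'mtx': array([[517.87714698,   0.        , 275.24233756],
       [  0.        , 517.87714698, 215.73994019],
       [  0.        ,   0.        ,   1.        ]]), 'eye': array([ 3.47617474e-01, -6.37753452e-04,  1.64789891e+00]), 'attitude': array([-0.03554999,  0.71088991, -0.70142983,  0.03698546])}
side {'mtx': array([[500.86561175,   0.        , 284.37468014],
       [  0.        , 500.86561175, 205.57566027],
       [  0.        ,   0.        ,   1.        ]]), 'eye': array([-0.11228813,  1.18364919,  0.87660307]), 'attitude': array([ 0.11808479, -0.19271102,  0.84692556, -0.4812853 ])}
{'clock': 0.1, 'joints': array([-1.44050293e+00,  4.94107853e-01,  1.34604251e+00,  1.25469651e-05,
        1.30250997e+00, -9.55177546e-02]), 'qvel': array([-0.00074887, -0.0019081 , -0.00080366, -0.0012599 ,  0.0011633 ,
       -0.00138795]), 'tau': array([ 3.16176438e-04, -8.80241847e+01, -3.82541263e+01,  7.09699164e-02,
        4.82574594e-02, -2.13349671e-05]), 'tool_pos': array([ 0.13988498, -0.60877125,  0.18211515]), 'eef_rot': array([ 0.55288003,  0.44074972,  0.55341713, -0.44021909]), 'contact_force': array([0.3504338 , 0.76808739, 0.06252663]), 'wrist_torque': array([ 0.04153058, -0.02832382, -0.02541884]), 'width': 0.09128837406382273} 0.0188
```

View pics/top1.png

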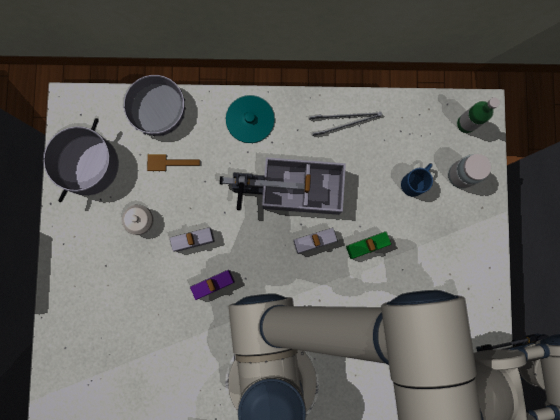

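View pics/side1.png

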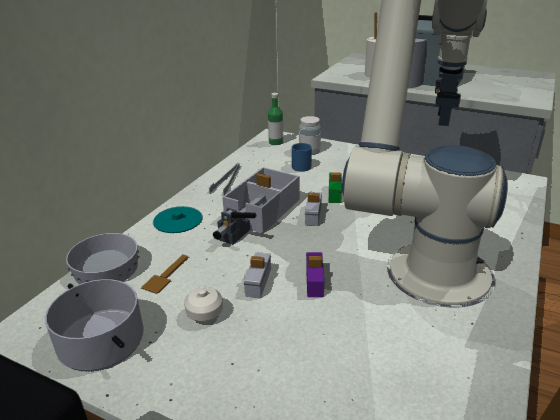

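Top view: there are two grey tins at (192,239) and (316,241). The look-alikes are purple at (212,285) and green at (369,245), and both are to be avoided. The tray is at (304,187) with the plate at (307,185), and the closed lever is at (240,190). The arm may be hiding more tins.

```bash
cat >> h.py <<'E'
def top_mask(P,zlo,zhi,box):
    u0,v0,u1,v1=box; m=np.zeros(P.shape[:2],bool); m[v0:v1,u0:u1]=1
    return m&(P[...,2]>zlo)&(P[...,2]<zhi)
def rect(P,m):
    q=P[m][:,:2]; (c,s,a)=cv2.minAreaRect((q*1000).astype(np.float32)); return np.round(c,1),np.round(s,1),round(a,1),len(q),np.round(np.median(P[m][:,2])*1000,1)
E
python3 - <<'E'
from h import *
d=np.load('pics/top1.npy'); P=cloud('top',d)
for n,b in dict(A=(165,220,220,258),B=(288,222,343,262),G=(343,228,395,262),U=(185,265,240,303)).items():
    print(n,'body',rect(P,top_mask(P,.045,.062,b)),'blk',rect(P,top_mask(P,.076,.09,b)))
print('tray rim',rect(P,top_mask(P,.088,.098,(262,155,350,220))))
print('tab',rect(P,top_mask(P,.12,.138,(290,160,330,210))))
print('lever/block',rect(P,top_mask(P,.06,.2,(210,165,262,215))))
m=top_mask(P,.02,.2,(210,165,262,215))
for v in range(168,212,3): print(v,[int(1000*P[v,u,2]) for u in range(216,264,3)])
for p in((240,206),(240,190),(190,240),(560//2,187)): print(p,P[p[1],p[0]])
crop('top1',205,140,355,260,5,'c1')
E
```

```text
A body (array([437.3, 255.3]), array([ 44.8, 128.9]), 15.3, 510, np.float64(54.8)) blk (array([437. , 254.9]), array([35.5, 16. ]), 15.0, 63, np.float64(83.4))
B body (array([ 438.8, -127. ]), array([ 44.4, 127.8]), 17.8, 500, np.float64(55.0)) blk (array([ 439.4, -127.2]), array([35.4, 15.2]), 18.4, 60, np.float64(83.2))
G body (array([ 427.1, -293.5]), array([ 44.5, 128.9]), 20.8, 505, np.float64(55.2)) blk (array([ 427.2, -293.1]), array([35.3, 16.6]), 19.4, 61, np.float64(83.5))
U body (array([299.1, 188.6]), array([ 44.5, 129.7]), 25.1, 523, np.float64(55.3)) blk (array([299.1, 188.5]), array([33.7, 16.1]), 24.2, 62, np.float64(83.6))
tray rim (array([606.9, -88.4]), array([244.2, 149.4]), 86.2, 516, np.float64(92.5))
tab (array([605.7, -97.4]), array([13.3, 50.5]), 85.2, 81, np.float64(128.3))
lever/block (array([602.4, 118.3]), array([115.5, 118.6]), 54.7, 438, np.float64(91.5))
168 [-2, -5, 1, 0, 0, -3, -5, 1, -1, 0, 4, -5, 0, 5, 1, 2]
171 [3, 1, 0, -6, 0, 1647, 0, 0, -4, -5, 4, 0, -2, -6, 3, -2]
174 [0, 0, 0, 5, -2, 5, 69, 95, 73, 66, 99, 66, 67, 4, -7, -2]
177 [-7, -2, 63, 
[... 246 characters left out ...]
8, 49, 47, 40]
189 [2, 0, -5, 0, 2, -1, 38, 47, 99, 90, 59, 62, 46, 44, 40, 47]
192 [3, 0, 2, 0, 3, -8, -2, 1, 102, 14, 18, 20, 23, 30, 33, 34]
195 [-2, -1, 0, 4, 3, -2, 2, 0, 107, 3, -2, 0, 0, 6, -3, 0]
198 [2, 9, 0, 0, -4, 2, -4, 3, 102, -3, 0, 0, -2, 1, 4, -7]
201 [4, 5, -4, -5, 1647, 1, -1, 113, 108, 3, 7, -3, 0, 4, -4, 3]
204 [-9, -3, 1, -4, 2, 0, -4, 109, 104, -3, 1, 3, -4, -1, 1, -6]
207 [5, -3, 1, 0, -4, -2, 0, 118, 114, 2, 0, 1, -7, 0, 4, -5]
210 [-1, 0, 0, 4, -2, 4, 3, 0, -5, 2, 7, 0, 0, -2, 4, -1]
(240, 206) [0.53259762 0.10235272 0.12052464]
(240, 190) [0.58490067 0.10523953 0.09238085]
(190, 240) [0.43160319 0.25377847 0.08337311]
(280, 187) [ 0.60294275 -0.01646426  0.0473924 ]
```

View pics/c1.png

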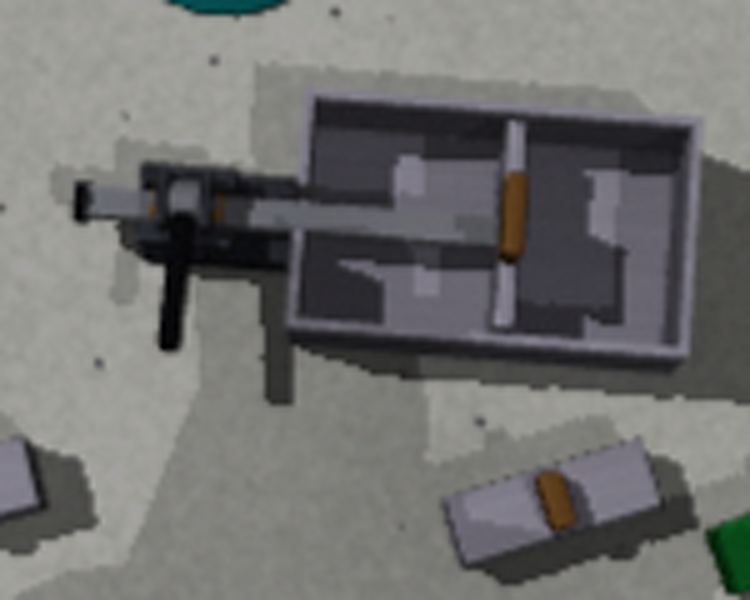

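Crop: the lever runs from the hinge at crop (182,215) to its end at (170,345). The tab is at (512,215). The tray's +x points to world +y, with a yaw of about 86°. Next is the plan for the lever approach.

```bash
cat >> h.py <<'E'
YAW=np.radians(86.2); TC=np.array([.6069,-.0884,0])
TR=R.from_euler('z',YAW).as_matrix()
def t2w(p): return TC+TR@np.array(p)
def w2t(p): return (np.asarray(p)-TC)@TR
def plan(targets,jaw):
    """targets: world grasp-points; jaw: world yaw of jaw axis (mod pi). prints shifts in cm/ rotvec, tool axes"""
    o=telemetry.get_obs(); T=rot(o['eef_rot']); G=np.eye(3)
    z=T[:,2]; cur=np.arctan2(z[1],z[0]); d=(jaw-cur+np.pi/2)%np.pi-np.pi/2
    # desired: x straight down, z = horizontal jaw
    zz=np.array([np.cos(cur+d),np.sin(cur+d),0]); xx=np.array([0,0,-1.]); W=np.stack([xx,np.cross(zz,xx),zz],1)
    rv=R.from_matrix(T.T@W).as_rotvec()
    print('clock',round(o['clock'],2),'tcp',np.round(o['tool_pos'],4),'q',np.round(o['joints'],2),'w',round(o['width'],4),'F',np.round(o['contact_force'],1))
    print('turn',np.round(rv,3),'alt turn +-pi about x')
    for g in targets:
        p=np.array(g)+[0,0,-bot.grip_point_offset]
        print(np.round(g,4),'-> shift',np.round(100*(T.T@(p-o['tool_pos'])),2), 'r',round(np.hypot(*p[:2]),3))
E
python3 - <<'E'
from h import *
d=np.load('pics/top1.npy'); P=cloud('top',d); m=top_mask(P,.09,.13,(210,165,262,215))
t=w2t(P[m]); s=(t[:,1]>32)
print(rect(P,m&0+0>0) if 0 else '', 'lever x',t[s,0].min(),t[s,0].max(),np.median(t[s,0]),'y',t[s,1].max(), len(t[s]))
for y in(40,60,80): k=abs(t[:,1]*1000-y)<8; print(y,t[k,0].mean())
x=np.median(t[s,0]); print('tab',w2t([.6057,-.0974,.1283]))
plan([t2w([x,.0724,.25]),t2w([x,.0724,.104])],YAW)
E
```

```text
Traceback (most recent call last):
ValueError: zero-size array to reduction operation minimum which has no identity
```

Unit mix-up in my code: I compared metres with mm.

```bash
python3 - <<'E'
from h import *
d=np.load('pics/top1.npy'); P=cloud('top',d); m=top_mask(P,.09,.13,(210,165,262,215))
t=w2t(P[m]); s=(t[:,1]>.032)
for y in(.04,.06,.08): k=abs(t[:,1]-y)<.008; print(y,t[k,0].mean())
x=np.median(t[s,0]); print('lever x',x,'ymax',t[s,1].max(),'tab',w2t([.6057,-.0974,.1283]))
plan([t2w([x,.0724,.25]),t2w([x,.0724,.104])],YAW)
E
```

```text
0.04 0.19000947512375962
0.06 0.1889674079869422
0.08 0.18960123426872003
lever x 0.18928267328505033 ymax 0.09540440345298183 tab [-0.00905974  0.0006009   0.1283    ]
clock 0.1 tcp [ 0.1399 -0.6088  0.1821] q [-1.44  0.49  1.35  0.    1.3  -0.1 ] w 0.0913 F [0.4 0.8 0.1]
turn [ 0.292 -0.001  0.   ] alt turn +-pi about x
[0.5472 0.1053 0.25  ] -> shift [ -4.84  55.69 -60.48] r 0.557
[0.5472 0.1053 0.104 ] -> shift [  9.76  55.68 -60.46] r 0.557
```

move_arm(
  targets=[
    [-4.8,5,-5,0.03,0,0,1],
    [-4.8,8,-9,0.06,0,0,0.5],
    [-4.8,55.7,-60.5,0.292,0,0,0.5],
    [-4.8,55.7,-60.5,0.292,0,0,0.5],
    [-4.8,55.7,-60.5,0.292,0,0,0.5],
    [-4.8,55.7,-60.5,0.292,0,0,0.5],
    [-4.8,55.7,-60.5,0.292,0,0,0.5],
    [-4.8,55.7,-60.5,0.292,0,0,0.5],
    [-4.8,55.7,-60.5,0.292,0,0,0.5],
    [-4.8,55.7,-60.5,0.292,0,0,0.5],
    [-4.8,55.7,-60.5,0.292,0,0,0.5],
    [-4.8,55.7,-60.5,0.292,0,0,0.5],
    [-4.8,55.7,-60.5,0.292,0,0,0.5],
    [-4.8,55.7,-60.5,0.292,0,0,0.5],
    [-4.8,55.7,-60.5,0.292,0,0,0.5],
    [-4.8,55.7,-60.5,0.292,0,0,0.5],
    [-4.8,55.7,-60.5,0.292,0,0,0.5],
    [-4.8,55.7,-60.5,0.292,0,0,0.5],
    [-4.8,55.7,-60.5,0.292,0,0,0.5],
    [-4.8,55.7,-60.5,0.292,0,0,0.5],
  ],
)

```text
clock: 2.1
tool_pos: [0.5468, 0.1045, 0.2304]
eef_rot: [-0.483, -0.516, -0.483, 0.517]
contact_force: [-0.4, -0.4, 0.3]
width: 0.0456
```

```bash
python3 - <<'E'
from h import *
shot('top','top2')
plan([t2w([.1893,.0724,.25]),t2w([.1893,.0724,.104])],YAW)
E
```

```text
clock 2.15 tcp [0.5468 0.1043 0.2306] q [ 0.08  0.35  1.45 -0.    1.34  1.72] w 0.0459 F [-0.4  0.5  0.2]
turn [-0.001  0.     0.   ] alt turn +-pi about x
[0.5472 0.1053 0.25  ] -> shift [-0.06  0.03 -0.1 ] r 0.557
[0.5472 0.1053 0.104 ] -> shift [14.54  0.04 -0.1 ] r 0.557
```

View pics/top2.png

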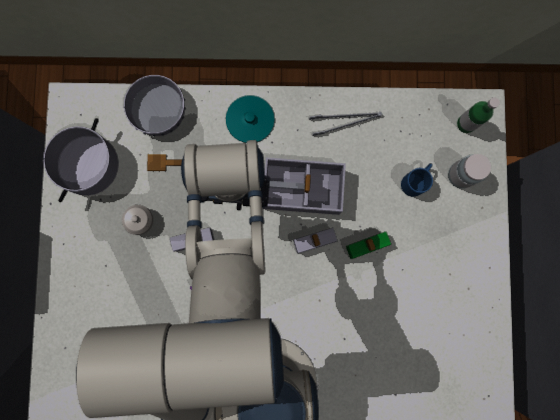

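Top view with the arm moved: the area it was hiding is empty, so there are exactly two tins. Now I'll grip the lever.

move_arm(
  targets=[
    [5,0,-0.1,0,0,0,0.5],
    [10,0,-0.1,0,0,0,0.5],
    [14.5,0,-0.1,0,0,0,0.5],
    [14.5,0,-0.1,0,0,0,0.5],
    [14.5,0,-0.1,0,0,0,0.0],
    [14.5,0,-0.1,0,0,0,0.0],
    [14.5,0,-0.1,0,0,0,0.0],
    [14.5,0,-0.1,0,0,0,0.0],
  ],
)

```text
clock: 2.95
tool_pos: [0.5484, 0.1063, 0.0873]
eef_rot: [0.484, 0.517, 0.483, -0.516]
contact_force: [-0.1, 0.1, 0.1]
width: 0.0161
```

```bash
python3 - <<'E'
from h import *
a=np.radians(np.arange(15,142,5))
o=telemetry.get_obs(); t=w2t(o['tool_pos']+np.array([0,0,bot.grip_point_offset])); print('grip tray',t)
plan([t2w([t[0],.075*np.cos(x),.085+.075*np.sin(x)]) for x in a],YAW)
E
```

```text
grip tray [0.1903441  0.0712931  0.10605924]
clock 2.95 tcp [0.5484 0.1063 0.0873] q [ 0.08  0.51  1.62 -0.    1.    1.72] w 0.0161 F [-0.1  0.1  0.1]
turn [ 0.    -0.    -0.003] alt turn +-pi about x
[0.5472 0.1063 0.1044] -> shift [ 0.16 -0.12  0.  ] r 0.557
[0.5492 0.1062 0.1107] -> shift [-0.46  0.08 -0.  ] r 0.559
[0.5517 0.106  0.1167] -> shift [-1.06  0.33 -0.  ] r 0.562
[0.5547 0.1058 0.1225] -> shift [-1.64  0.64 -0.  ] r 0.565
[0.5582 0.1056 0.128 ] -> shift [-2.19  0.99 -0.  ] r 0.568
[0.5622 0.1053 0.1332] -> shift [-2.71  1.39 -0.  ] r 0.572
[0.5666 0.105  0.138 ] -> shift [-3.19  1.83 -0.  ] r 0.576
[0.5714 0.1047 0.1425] -> shift [-3.63  2.32 -0.  ] r 0.581
[0.5766 0.1044 0.1464] -> shift [-4.03  2.84 -0.  ] r 0.586
[0.5821 0.104  0.15  ] -> shift [-4.38  3.39 -0.  ] r 0.591
[0.5879 0.1036 0.153 ] -> shift [-4.68  3.97 -0.  ] r 0.597
[0.5939 0.1032 0.1555] -> shift [-4.93  4.58 -0.  ] r 0.603
[0.6001 0.1028 0.1574] -> shift [-5.12  5.2  -0.  ] r 0.609
[0.6065 0.1024 0.1589] -> shift [-5.26  5.84 -0.  ] r 0.615
[0.613  0.102  0.1597] -> shift [-5.35  6.49 -0.  ] r 0.621
[0.6195 0.1015 0.16  ] -> shift [-5.37  7.14 -0.  ] r 0.628
[0.626  0.1011 0.1597] -> shift [-5.34  7.8  -0.  ] r 0.634
[0.6325 0.1007 0.1589] -> shift [-5.26  8.45 -0.  ] r 0.64
[0.6389 0.1002 0.1574] -> shift [-5.11  9.08 -0.  ] r 0.647
[0.6451 0.0998 0.1555] -> shift [-4.92  9.71 -0.  ] r 0.653
[0.6511 0.0994 0.153 ] -> shift [-4.66 10.31 -0.  ] r 0.659
[0.6569 0.099  0.15  ] -> shift [-4.36 10.89 -0.  ] r 0.664
[0.6624 0.0987 0.1464] -> shift [-4.01 11.44 -0.  ] r 0.67
[0.6676 0.0983 0.1425] -> shift [-3.61 11.96 -0.  ] r 0.675
[0.6724 0.098  0.138 ] -> shift [-3.16 12.44 -0.  ] r 0.68
[0.6768 0.0977 0.1332] -> shift [-2.68 12.88  0.  ] r 0.684
```

move_arm(
  targets=[
    [0,0,0,0,0,0,0],
    [0,0,0,0,0,0,0],
    [-0.7,0.2,0,0,0,0,0],
    [-1.3,0.4,0,0,0,0,0],
    [-2.3,1.0,0,0,0,0,0],
    [-3.3,1.9,0,0,0,0,0],
    [-4.1,2.9,0,0,0,0,0],
    [-4.8,4.0,0,0,0,0,0],
    [-5.2,5.2,0,0,0,0,0],
    [-5.4,6.5,0,0,0,0,0],
    [-5.4,7.8,0,0,0,0,0],
    [-5.2,9.1,0,0,0,0,0],
    [-4.7,10.3,0,0,0,0,0],
    [-4.1,11.4,0,0,0,0,0],
    [-3.3,12.4,0,0,0,0,0],
    [-2.8,12.9,0,0,0,0,0],
    [-2.6,13.0,0,0,0,0,0],
    [-2.6,13.0,0,0,0,0,0],
  ],
)

```text
clock: 4.75
tool_pos: [0.6767, 0.0976, 0.1111]
eef_rot: [-0.483, -0.516, -0.483, 0.517]
contact_force: [0.3, -0.3, 0.3]
width: 0.0004
```

```bash
python3 - <<'E'
from h import *
o=telemetry.get_obs(); t=w2t(o['tool_pos']+np.array([0,0,bot.grip_point_offset])); print('grip tray',t,'ang',np.degrees(np.arctan2(t[2]-.085,t[1])))
c=w2t([.6057,-.0974,.1])
plan([t2w([t[0],t[1],.25]),t2w([c[0],c[1],.20]),t2w([c[0],c[1],.115]),t2w([.110,c[1],.115])],YAW)
E
```

```text
grip tray [ 0.19023159 -0.05731916  0.12987586] ang 141.94217937290668
clock 4.75 tcp [0.6767 0.0976 0.1111] q [0.06 0.64 1.27 0.   1.23 1.69] w 0.0004 F [ 0.3 -0.3  0.3]
turn [0.    0.    0.001] alt turn +-pi about x
[0.6767 0.0976 0.25  ] -> shift [-1.201e+01 -1.000e-02  0.000e+00] r 0.684
[ 0.6057 -0.0974  0.2   ] -> shift [-7.   -5.8  19.93] r 0.613
[ 0.6057 -0.0974  0.115 ] -> shift [ 1.5  -5.79 19.93] r 0.613
[0.6136 0.0214 0.115 ] -> shift [ 1.49 -5.79  8.02] r 0.614
```

Width 0 means the fingers lost the lever. I'll lift, swing clear and look.

move_arm(
  targets=[
    [-5,0,0,0,0,0,0],
    [-9,0,4,0,0,0,0.3],
    [-9,-2,9,0,0,0,0.5],
    [-9,-4,14,0,0,0,0.5],
    [-9,-5.8,19.9,0,0,0,0.5],
    [-9,-5.8,19.9,0,0,0,0.5],
    [-9,-5.8,19.9,0,0,0,0.5],
  ],
)

```text
clock: 5.45
tool_pos: [0.6047, -0.0999, 0.2023]
eef_rot: [-0.483, -0.517, -0.482, 0.517]
contact_force: [0.5, 0.3, -0.2]
width: 0.0444
```

```bash
python3 - <<'E'
from h import *
p,d=shot('side','s2'); p,d=shot('top','t3'); P=cloud('top',d)
m=top_mask(P,.085,.2,(205,160,262,215)); t=w2t(P[m]); k=abs(t[:,0]-.19)<.012; q=t[k]; q=q[np.argsort(q[:,1])]; print(np.round(q[::6]*1000))
a=cv2.imread('pics/s2.png')[170:270,190:310]; cv2.imwrite('pics/s2c.png',cv2.resize(a,None,fx=5,fy=5,interpolation=cv2.INTER_CUBIC))
E
```

```text
[[202. -16.  97.]
 [186.  -8.  96.]
 [183.  -5.  96.]
 [192.  -4. 100.]
 [198.  -1.  95.]
 [185.   2. 101.]
 [182.   4.  97.]
 [179.   6.  93.]
 [197.   8.  95.]
 [194.  10.  93.]
 [185.  12.  89.]
 [184.  16.  92.]
 [178.  18.  91.]
 [195.  21. 103.]
 [186.  26.  95.]
 [189.  29.  95.]
 [188.  33. 101.]
 [191.  37. 108.]
 [184.  42. 102.]
 [184.  45. 104.]
 [190.  48. 102.]
 [193.  52. 104.]
 [192.  55. 107.]
 [183.  59.  97.]
 [188.  64. 107.]
 [188.  68. 110.]
 [193.  71. 111.]
 [184.  76. 105.]
 [187.  80. 111.]
 [189.  83. 113.]
 [186.  87. 119.]
 [194.  90. 117.]
 [186.  94. 109.]]
```

View pics/s2c.png

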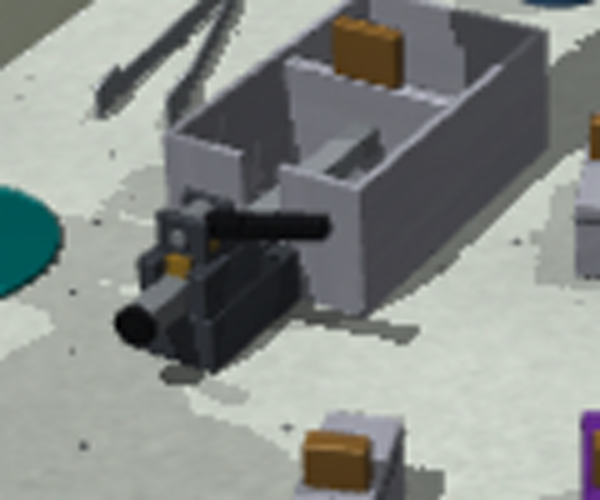

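The crop shows the lever still closed: hub at (195,225), bar end at (325,225). The fingers slipped off. I'll regrip with a longer squeeze and check before lifting.

```bash
python3 - <<'E'
from h import *
plan([t2w([.189,.074,.18]),t2w([.189,.074,.101])],YAW)
E
```

```text
clock 5.55 tcp [ 0.6059 -0.0971  0.202 ] q [-0.26  0.46  1.35  0.    1.33  1.38] w 0.0456 F [-0.4  0.8  0.5]
turn [-0.001 -0.    -0.   ] alt turn +-pi about x
[0.5456 0.1051 0.18  ] -> shift [  4.09  -7.38 -19.77] r 0.556
[0.5456 0.1051 0.101 ] -> shift [ 11.99  -7.38 -19.77] r 0.556
```

move_arm(
  targets=[
    [0,-2,-5,0,0,0,0.5],
    [0,-4,-10,0,0,0,0.5],
    [0,-6,-15,0,0,0,0.5],
    [2,-7.4,-19.8,0,0,0,0.5],
    [4,-7.4,-19.8,0,0,0,0.5],
    [8,-7.4,-19.8,0,0,0,0.5],
    [12,-7.4,-19.8,0,0,0,0.5],
    [12,-7.4,-19.8,0,0,0,0.5],
    [12,-7.4,-19.8,0,0,0,0],
    [12,-7.4,-19.8,0,0,0,0],
    [12,-7.4,-19.8,0,0,0,0],
    [12,-7.4,-19.8,0,0,0,0],
    [12,-7.4,-19.8,0,0,0,0],
    [12,-7.4,-19.8,0,0,0,0],
    [12,-7.4,-19.8,0,0,0,0],
    [12,-7.4,-19.8,0,0,0,0],
  ],
)

```text
clock: 7.15
tool_pos: [0.5474, 0.1053, 0.0837]
eef_rot: [0.484, 0.517, 0.482, -0.515]
contact_force: [0.8, -1.4, 20.3]
width: 0.0007
```

move_arm(
  targets=[
    [-0.3,0.1,0,0,0,0,0],
    [-0.6,0.15,0,0,0,0,0],
    [-0.6,0.15,0,0,0,0,0],
  ],
)

```text
clock: 7.45
tool_pos: [0.5471, 0.1052, 0.0881]
eef_rot: [0.483, 0.516, 0.483, -0.516]
contact_force: [-0.5, -0.1, 0.8]
width: 0.0006
```

The fingers shut to 0 with 20 N pushing up, so they are not around the bar. I need a look.

```bash
python3 - <<'E'
from h import *
p,d=shot('side','s3')
o=telemetry.get_obs(); c=camera_info('side'); K=np.array(c['mtx'])
def px(w):
    q=rot(c['attitude']).T@(np.array(w)-np.array(c['eye'])); q=K@q; return np.round(q[:2]/q[2],1)
print('tcp px',px(o['tool_pos']),'lever tip',px(t2w([.189,.0947,.110])),'hinge',px(t2w([.189,0,.085])))
u,v=px(o['tool_pos']).astype(int)
crop('s3',u-60,v-70,u+60,v+30,6,'s3c')
E
```

```text
tcp px [248.7 219. ] lever tip [254.7 214.5] hinge [228.8 213.7]
```

View pics/s3c.png

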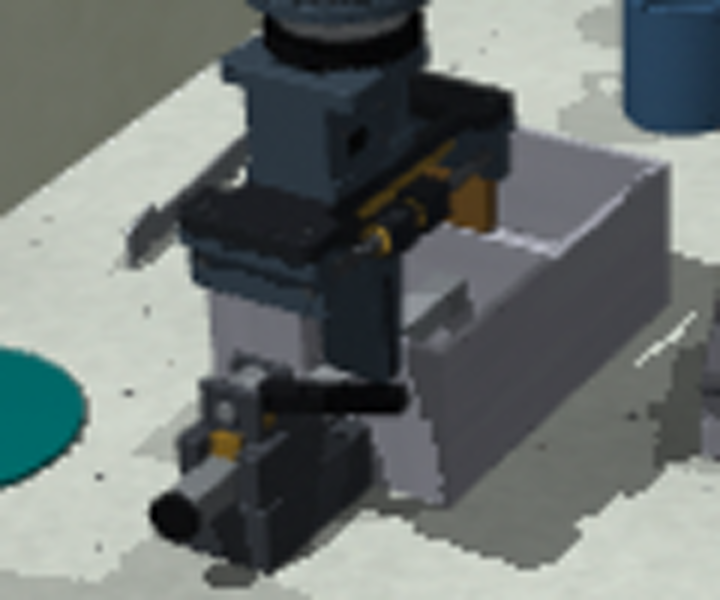

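```bash
python3 - <<'E'
from h import *
d=np.load('pics/s3.npy'); P=cloud('side',d); t=w2t(P.reshape(-1,3)).reshape(P.shape)
d2=np.load('pics/s2.npy'); t2=w2t(cloud('side',d2).reshape(-1,3)).reshape(P.shape)
# crop px -> u=188+x/6, v=149+y/6
for x,y in [(360,300),(360,330),(360,350),(360,365),(360,380),(360,388),(360,395),(360,402),(360,412),(360,420),(340,395),(320,395),(395,395)]:
    u,v=round(188+x/6),round(149+y/6); print((u,v),'now',np.round(t[v,u]*1000),'before',np.round(t2[v,u]*1000))
E
```

```text
(248, 199) now [201.  83. 165.] before [ -6. -63.  21.]
(248, 204) now [203.  83. 150.] before [125.  28.  94.]
(248, 207) now [200.  80. 137.] before [121.  24.  80.]
(248, 210) now [198.  78. 125.] before [124.  26.  71.]
(248, 212) now [122.  24.  62.] before [121.  23.  61.]
(248, 214) now [195.  76. 110.] before [197.  77. 111.]
(248, 215) now [197.  77. 107.] before [198.  77. 108.]
(248, 216) now [198.  77. 105.] before [201.  79. 107.]
(248, 218) now [127.  26.  44.] before [124.  24.  41.]
(248, 219) now [126.  25.  39.] before [128.  27.  41.]
(245, 215) now [200.  68. 107.] before [197.  66. 104.]
(241, 215) now [197.  51. 100.] before [199.  53. 102.]
(254, 215) now [194.  96. 112.] before [193.  95. 111.]
```

The side depth shows the shut finger tips ending at z≈0.12 while the reported TCP z is 0.088. The 20 N contact at a reported 0.084 also fits the tips landing on the lever's top (0.116). So the real tips sit about 32 mm higher than reported. I'll build that in and recheck it.

```bash
sed -i 's/-bot.grip_point_offset\]$/-bot.grip_point_offset-DZ]/; s/^def plan/DZ=.032\ndef plan/' h.py; python3 - <<'E'
from h import *
plan([t2w([.189,.0724,.150]),t2w([.189,.0724,.104])],YAW)
E
```

```text
clock 7.5 tcp [0.5469 0.1052 0.0879] q [0.08 0.51 1.62 0.   1.01 1.72] w 0.0004 F [-0.8  0.   0.4]
turn [ 0. -0. -0.] alt turn +-pi about x
[0.5472 0.105  0.15  ] -> shift [-1.13  0.03  0.02] r 0.557
[0.5472 0.105  0.104 ] -> shift [3.47 0.03 0.02] r 0.557
```

move_arm(
  targets=[
    [-1.5,0,0,0,0,0,0.5],
    [-1.5,0,0,0,0,0,0.5],
    [-1.5,0,0,0,0,0,0.5],
    [-1.5,0,0,0,0,0,0.5],
    [-1.5,0,0,0,0,0,0.5],
    [0,0,0,0,0,0,0.5],
    [1.5,0,0,0,0,0,0.5],
    [3,0,0,0,0,0,0.5],
    [3.5,0,0,0,0,0,0.5],
    [3.5,0,0,0,0,0,0.5],
    [3.5,0,0,0,0,0,0],
    [3.5,0,0,0,0,0,0],
    [3.5,0,0,0,0,0,0],
    [3.5,0,0,0,0,0,0],
    [3.5,0,0,0,0,0,0],
    [3.5,0,0,0,0,0,0],
    [3.5,0,0,0,0,0,0],
  ],
)

```text
clock: 9.2
tool_pos: [0.5471, 0.1065, 0.053]
eef_rot: [0.483, 0.517, 0.483, -0.516]
contact_force: [-0.1, 11.3, 1.9]
width: 0.0136
```

move_arm(
  targets=[
    [-0.6,0.2,0,0,0,0,0],
    [-1.2,0.45,0,0,0,0,0],
    [-2.3,1.1,0,0,0,0,0],
    [-2.3,1.1,0,0,0,0,0],
  ],
)

```text
clock: 9.6
tool_pos: [0.5577, 0.1059, 0.0765]
eef_rot: [0.483, 0.517, 0.484, -0.516]
contact_force: [-6.6, 11.4, 9.2]
width: 0.0135
```

Gripped: 13.6 mm wide, and the lever is following. I'll lead it round the rest of the arc.

move_arm(
  targets=[
    [-1.0,0.85,-0.1,0,0,0,0],
    [-1.85,1.85,-0.1,0,0,0,0],
    [-2.5,3.0,-0.1,0,0,0,0],
    [-2.95,4.2,-0.1,0,0,0,0],
    [-3.15,5.5,-0.1,0,0,0,0],
    [-3.15,6.8,-0.1,0,0,0,0],
    [-2.9,8.1,-0.1,0,0,0,0],
    [-2.45,9.3,-0.1,0,0,0,0],
    [-1.8,10.45,-0.1,0,0,0,0],
    [-1.0,11.4,-0.1,0,0,0,0],
    [-0.5,11.85,-0.1,0,0,0,0],
    [-0.4,11.9,-0.1,0,0,0,0],
  ],
)

```text
clock: 10.8
tool_pos: [0.6829, 0.0981, 0.0831]
eef_rot: [0.486, 0.52, 0.48, -0.513]
contact_force: [16.1, 3.5, 26.9]
width: 0.0135
```

move_arm(
  targets=[
    [0,0,0,0,0,0,0.4],
    [0,0,0,0,0,0,0.4],
    [0,0,0,0,0,0,0.4],
    [-4,0,0,0,0,0,0.4],
    [-7,0,0,0,0,0,0.4],
    [-7,0,0,0,0,0,0.4],
  ],
)

```text
clock: 11.4
tool_pos: [0.6787, 0.0978, 0.1539]
eef_rot: [0.485, 0.518, 0.482, -0.515]
contact_force: [0.1, -0.2, -0.3]
width: 0.0364
```

```bash
python3 - <<'E'
from h import *
c=w2t([.6057,-.0974,.1])
plan([t2w([c[0],0,.18]),t2w([c[0],0,.112]),t2w([.110,0,.112])],YAW)
E
```

```text
clock 11.4 tcp [0.6787 0.0978 0.1539] q [0.06 0.6  1.22 0.   1.31 1.69] w 0.0364 F [ 0.1 -0.2 -0.3]
turn [ 0.    -0.001 -0.006] alt turn +-pi about x
[ 0.6063 -0.0974  0.18  ] -> shift [ 2.42 -5.95 19.96] r 0.614
[ 0.6063 -0.0974  0.112 ] -> shift [ 9.22 -5.99 19.97] r 0.614
[0.6142 0.0214 0.112 ] -> shift [ 9.22 -5.99  8.06] r 0.615
```

move_arm(
  targets=[
    [0,-1,4.5,0,0,0,0.4],
    [0,-2.5,9,0,0,0,0.4],
    [0,-4,13.5,0,0,0,0.4],
    [0,-6,18,0,0,0,0.4],
    [1,-6,20,0,0,0,0.4],
    [2.5,-6,20,0,0,0,0.4],
    [2.5,-6,20,0,0,0,0.4],
    [6,-6,20,0,0,0,0.4],
    [9.2,-6,20,0,0,0,0.4],
    [9.2,-6,20,0,0,0,0.4],
    [9.2,-6,20,0,0,0,0],
    [9.2,-6,20,0,0,0,0],
    [9.2,-6,20,0,0,0,0],
    [9.2,-6,20,0,0,0,0],
    [9.2,-6,20,0,0,0,0],
  ],
)

```text
clock: 12.9
tool_pos: [0.6046, -0.098, 0.0592]
eef_rot: [0.484, 0.517, 0.483, -0.516]
contact_force: [-0.1, 1.9, 8.4]
width: 0.0136
```

move_arm(
  targets=[
    [0,0,-1,0,0,0,0],
    [0,0,-3,0,0,0,0],
    [0,0,-5,0,0,0,0],
    [0,0,-7,0,0,0,0],
    [0,0,-9,0,0,0,0],
    [0,0,-10.5,0,0,0,0],
    [0,0,-11.5,0,0,0,0],
    [0,0,-11.8,0,0,0,0],
    [0,0,-11.8,0,0,0,0],
  ],
)

```text
clock: 13.8
tool_pos: [0.6115, 0.016, 0.0592]
eef_rot: [-0.485, -0.515, -0.482, 0.517]
contact_force: [-8.2, -34.2, 12.2]
width: 0.0138
```

move_arm(
  targets=[
    [0,0,0.3,0,0,0,0],
    [0,0,0.3,0,0,0,0.35],
    [0,0,0.3,0,0,0,0.35],
    [0,0,0.3,0,0,0,0.35],
    [-4,0,0.3,0,0,0,0.35],
    [-9,0,0.3,0,0,0,0.35],
    [-13,0,0.3,0,0,0,0.35],
    [-13,-5,3,0,0,0,0.35],
    [-13,-10,5,0,0,0,0.35],
    [-13,-15,5,0,0,0,0.35],
    [-13,-20,5,0,0,0,0.35],
    [-13,-20,5,0,0,0,0.35],
  ],
)

```text
clock: 15.0
tool_pos: [0.4031, -0.0163, 0.188]
eef_rot: [-0.483, -0.516, -0.484, 0.517]
contact_force: [-0.0, -0.1, 0.5]
width: 0.0317
```

```bash
python3 - <<'E'
from h import *
p,d=shot('top','t4'); p2,d2=shot('side','s4'); P=cloud('top',d); S=cloud('side',d2)
print('tab top cam',rect(P,top_mask(P,.12,.138,(255,155,345,215))))
k=(S[...,2]>.12)&(S[...,2]<.135); t=w2t(S.reshape(-1,3)).reshape(S.shape); k&=(abs(t[...,0])<.16)&(abs(t[...,1])<.06); print('tab side',t[k][:,0].min()if k.any() else 0,np.median(t[k],0) if k.any() else 0,k.sum())
for n,b in dict(A=(165,220,220,258),B=(288,222,343,262)).items():
    print(n,'body',rect(P,top_mask(P,.045,.062,b)),'blk',rect(P,top_mask(P,.076,.09,b)))
plan([[.4394,-.1272,.2],[.4394,-.1272,.078]],np.radians(90+18))
E
```

```text
tab top cam (array([612.4,  13.7]), array([13.9, 50.1]), 86.3, 79, np.float64(128.5))
tab side 0.09695489340438271 [0.10902236 0.00565445 0.12741283] 69
A body (array([437.2, 255.2]), array([ 44.6, 128.5]), 15.6, 517, np.float64(55.3)) blk (array([436.7, 255.1]), array([33.8, 16.3]), 11.5, 62, np.float64(83.1))
B body (array([ 451.4, -166.7]), array([44.1, 44.4]), 16.0, 183, np.float64(55.7)) blk (array([0., 0.]), array([0., 0.]), 0.0, 0, np.float64(nan))
clock 15.1 tcp [ 0.4073 -0.0168  0.1886] q [-0.19  0.18  1.84  0.    1.13  1.45] w 0.0318 F [ 0.5 -0.7 -0.1]
turn [-0.381  0.    -0.001] alt turn +-pi about x
[ 0.4394 -0.1272  0.2   ] -> shift [ 3.94  3.93 10.8 ] r 0.457
[ 0.4394 -0.1272  0.078 ] -> shift [16.14  3.91 10.8 ] r 0.457
  return _methods._mean(a, axis=axis, dtype=dtype,
  ret = ret.dtype.type(ret / rcount)
```

View pics/t4.png

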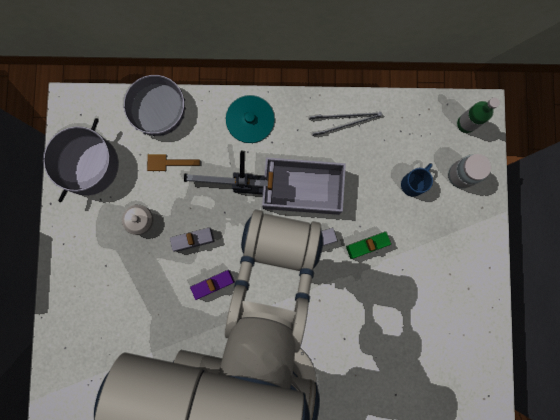

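The plate is back (tab at (269,180)) and the lever is open (bar at (242,165)). Tin B's visible end fits its first pose, so I'll fetch B.

move_arm(
  targets=[
    [0,1.3,3.6,-0.13,0,0,0.35],
    [0,2.6,7.2,-0.26,0,0,0.35],
    [2,3.9,10.8,-0.381,0,0,0.35],
    [6,3.9,10.8,-0.381,0,0,0.35],
    [10,3.9,10.8,-0.381,0,0,0.35],
    [13,3.9,10.8,-0.381,0,0,0.35],
    [15,3.9,10.8,-0.381,0,0,0.35],
    [15.9,3.9,10.8,-0.381,0,0,0.35],
    [15.9,3.9,10.8,-0.381,0,0,0.35],
    [15.9,3.9,10.8,-0.381,0,0,0],
    [15.9,3.9,10.8,-0.381,0,0,0],
    [15.9,3.9,10.8,-0.381,0,0,0],
    [15.9,3.9,10.8,-0.381,0,0,0],
    [15.9,3.9,10.8,-0.381,0,0,0],
    [15.9,3.9,10.8,-0.381,0,0,0],
  ],
)

```text
clock: 16.6
tool_pos: [0.4411, -0.1275, 0.0296]
eef_rot: [0.573, 0.416, 0.571, -0.415]
contact_force: [0.9, 0.9, 9.6]
width: 0.0157
```

```bash
python3 - <<'E'
from h import *
o=telemetry.get_obs(); p=o['tool_pos']; g=p[2]+bot.grip_point_offset+DZ; print('g',g)
a=t2w([-.091,0,0]); plan([[p[0],p[1],g+.14],[a[0],a[1],g+.14],[a[0],a[1],g+.006]],YAW+np.pi/2)
E
```

```text
g 0.08037051149200318
clock 16.6 tcp [ 0.4411 -0.1275  0.0296] q [-0.41  0.5   1.91  0.    0.72  0.84] w 0.0157 F [0.9 0.9 9.6]
turn [-1.19e+00  2.00e-03 -1.00e-03] alt turn +-pi about x
[ 0.4411 -0.1275  0.2204] -> shift [-14.     0.02   0.02] r 0.459
[ 0.6009 -0.1792  0.2204] -> shift [-13.96  13.62   9.88] r 0.627
[ 0.6009 -0.1792  0.0864] -> shift [-0.56 13.59  9.86] r 0.627
```

move_arm(
  targets=[
    [-3,0,0,0,0,0,0],
    [-7,0,0,0,0,0,0],
    [-11,0,0,0,0,0,0],
    [-14,0,0,0,0,0,0],
    [-14,1.4,1,-0.13,0,0,0],
    [-14,2.8,2,-0.26,0,0,0],
    [-14,4.2,3,-0.39,0,0,0],
    [-14,5.6,4,-0.52,0,0,0],
    [-14,7,5,-0.65,0,0,0],
    [-14,8.4,6,-0.78,0,0,0],
    [-14,9.8,7,-0.91,0,0,0],
    [-14,11.2,8,-1.04,0,0,0],
    [-14,12.6,9,-1.17,0,0,0],
    [-14,13.6,9.9,-1.19,0,0,0],
    [-14,13.6,9.9,-1.19,0,0,0],
    [-14,13.6,9.9,-1.19,0,0,0],
  ],
)

```text
clock: 18.2
tool_pos: [0.5997, -0.179, 0.1687]
eef_rot: [0.707, 0.024, 0.707, -0.024]
contact_force: [0.8, -0.0, -1.6]
width: 0.0156
```

```bash
python3 - <<'E'
from h import *
a=t2w([-.091,0,0]); plan([[a[0],a[1],.2204],[a[0],a[1],.0864]],YAW+np.pi/2)
p,d=shot('side','s5'); t=w2t(cloud('side',d).reshape(-1,3))
k=(abs(t[:,0]+.091)<.03)&(abs(t[:,1])<.08)&(t[:,2]>.11)&(t[:,2]<.2); q=t[k]; print(len(q)); f=q[(q[:,2]<.19)]; print(f.min(0),f.max(0))
crop('s5',180,80,330,220,5,'s5c')
E
```

```text
clock 18.2 tcp [ 0.5997 -0.179   0.1687] q [-0.39  0.51  1.36  0.    1.27 -0.32] w 0.0156 F [ 0.8 -0.  -1.6]
turn [-0.001 -0.    -0.   ] alt turn +-pi about x
[ 0.6009 -0.1792  0.2204] -> shift [-0.09 -0.01  0.12] r 0.627
[ 0.6009 -0.1792  0.0864] -> shift [ 1.331e+01 -1.000e-02  1.300e-01] r 0.627
721
[-0.11566736 -0.06108489  0.13725398] [-0.06252712  0.07299895  0.18992271]
```

View pics/s5c.png

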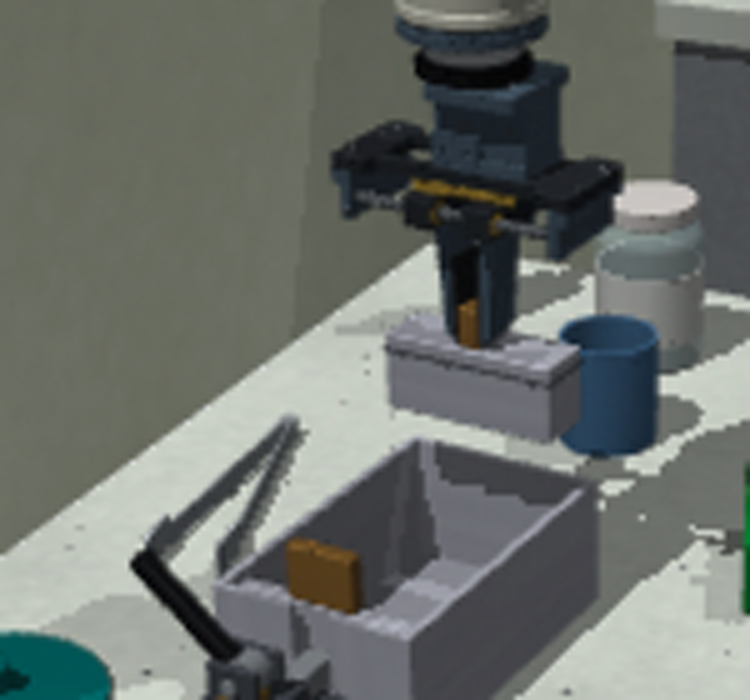

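The tin hangs level above the stop end of the tray and clear of the mug. Before lowering I'll compare it with the rim in the same camera.

```bash
python3 - <<'E'
from h import *
d=np.load('pics/s5.npy'); t=w2t(cloud('side',d).reshape(-1,3))
k=(abs(t[:,0])<.1)&(abs(t[:,1])<.1)&(t[:,2]>.05)&(t[:,2]<.075); q=t[k]
o=q[q[:,1]>.055]; print('outer +y wall med y',np.median(o[:,1]), 'n',len(o))
n=q[q[:,1]<-.045]; print('inner -y wall med',np.median(n[:,1]),len(n))
k=(t[:,2]>.137)&(t[:,2]<.185)&(abs(t[:,0]+.091)<.03); q=t[k]
e=q[(q[:,0]<-.078)&(q[:,1]>.05)]; print('tin +y face',np.median(e[:,1]),len(e)); 
f=q[q[:,0]>-.074]; f=f[f[:,2]<.175]; print('front face y range',np.percentile(f[:,1],[1,99]),'x',np.median(f[:,0]))
E
```

```text
outer +y wall med y 0.07517698262567966 n 209
inner -y wall med -0.06704601936585707 115
tin +y face 0.06637345924644039 56
front face y range [-0.72252102  0.06809512] x -0.06980208949586474
```

move_arm(
  targets=[
    [3,0,0.1,0,0,0,0],
    [6,0,0.1,0,0,0,0],
    [8,0,0.1,0,0,0,0],
    [10,0,0.1,0,0,0,0],
    [12,0,0.1,0,0,0,0],
    [13,0,0.1,0,0,0,0],
    [13.4,0,0.1,0,0,0,0],
    [13.4,0,0.1,0,0,0,0],
  ],
)

```text
clock: 19.05
tool_pos: [0.601, -0.1792, 0.0348]
eef_rot: [0.707, 0.023, 0.707, -0.023]
contact_force: [0.3, 1.6, -2.1]
width: 0.0158
```

move_arm(
  targets=[
    [0.1,0,0,0,0,0,0],
    [0.1,0,0,0,0,0,0.35],
    [0.1,0,0,0,0,0,0.35],
    [0.1,0,0,0,0,0,0.35],
    [-4,0,0,0,0,0,0.35],
    [-9,0,0,0,0,0,0.35],
    [-13,0,0,0,0,0,0.35],
    [-13,0,0,0,0,0,0.35],
  ],
)

```text
clock: 19.85
tool_pos: [0.6042, -0.1805, 0.1708]
eef_rot: [0.71, 0.022, 0.704, -0.025]
contact_force: [1.2, -0.1, -0.8]
width: 0.0316
```

```bash
python3 - <<'E'
from h import *
p,d=shot('top','t6'); P=cloud('top',d)
print('A body',rect(P,top_mask(P,.045,.062,(165,220,220,258))),'blk',rect(P,top_mask(P,.076,.09,(165,220,220,258))))
p2,d2=shot('side','s6'); t=w2t(cloud('side',d2).reshape(-1,3)); 
k=(t[:,2]>.05)&(t[:,2]<.1)&(abs(t[:,0]+.09)<.024)&(abs(t[:,1])<.05); q=t[k]; print('B in tray pts',len(q),np.median(q,0),'zmax',q[:,2].max())
plan([[.437,.2551,.2],[.437,.2551,.080]],np.radians(105.5))
E
```

```text
A body (array([430.3, 279.5]), array([44.6, 77.5]), 15.2, 224, np.float64(55.4)) blk (array([446.7, 260.9]), array([12. , 17.2]), 53.4, 21, np.float64(84.4))
B in tray pts 289 [-0.0906574   0.00750191  0.06413117] zmax 0.09731772958329954
clock 19.95 tcp [ 0.6017 -0.1795  0.1658] q [-0.39  0.51  1.36 -0.    1.27 -0.32] w 0.0318 F [-0.1 -0.   0.2]
turn [ 1.234e+00  2.000e-03 -1.000e-03] alt turn +-pi about x
[0.437  0.2551 0.2   ] -> shift [  1.59  42.28 -19.31] r 0.506
[0.437  0.2551 0.08  ] -> shift [ 13.59  42.29 -19.34] r 0.506
```

```bash
python3 -c "
from h import *
crop('t6',110,130,400,310,2.7,'t6c')"
```

```text
(no output)
```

View pics/t6c.png

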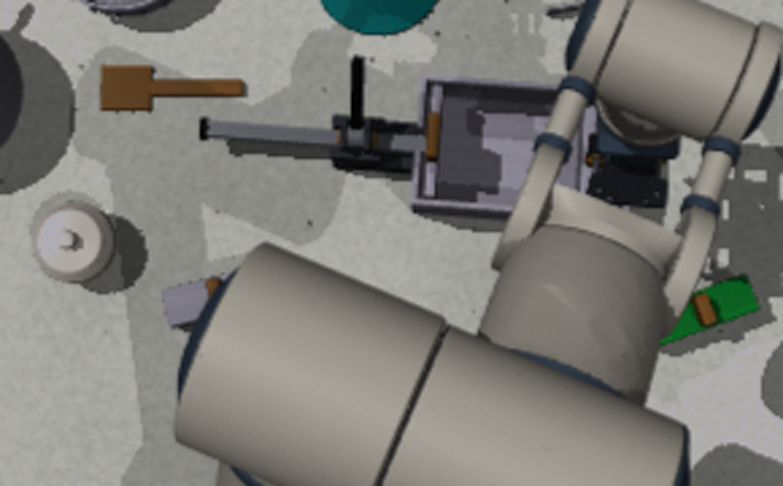

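The crop shows tin A only partly hidden by the arm, at (190,300). Its visible end matches the earlier pose exactly, so I'll fetch A.

move_arm(
  targets=[
    [0,4,-2,0.12,0,0,0.35],
    [0,8,-4,0.24,0,0,0.35],
    [0,12,-6,0.36,0,0,0.35],
    [0,16,-8,0.48,0,0,0.35],
    [0,20,-10,0.6,0,0,0.35],
    [0,24,-12,0.72,0,0,0.35],
    [0,28,-14,0.84,0,0,0.35],
    [0,32,-16,0.96,0,0,0.35],
    [0,36,-17.5,1.08,0,0,0.35],
    [0,40,-18.5,1.2,0,0,0.35],
    [0,42.3,-19.3,1.234,0,0,0.35],
    [0,42.3,-19.3,1.234,0,0,0.35],
    [0,42.3,-19.3,1.234,0,0,0.35],
    [0,42.3,-19.3,1.234,0,0,0.35],
  ],
)

```text
clock: 21.35
tool_pos: [0.4363, 0.2546, 0.164]
eef_rot: [0.563, 0.427, 0.563, -0.428]
contact_force: [0.5, -0.9, -0.4]
width: 0.0321
```

```bash
python3 - <<'E'
from h import *
plan([[.437,.2551,.080]],np.radians(105.5))
p2,d2=shot('side','s7'); S=cloud('side',d2); print(S[(S[...,2]>.078)&(S[...,2]<.09)&(abs(S[...,0]-.437)<.06)&(abs(S[...,1]-.255)<.06)].mean(0))
E
```

```text
clock 21.35 tcp [0.4363 0.2546 0.164 ] q [ 0.41  0.35  1.66 -0.    1.14  1.71] w 0.0321 F [ 0.5 -0.9 -0.4]
turn [0.    0.    0.001] alt turn +-pi about x
[0.437  0.2551 0.08  ] -> shift [13.48  0.09 -0.03] r 0.506
[0.43407286 0.26053533 0.08298648]
```

move_arm(
  targets=[
    [4,0.1,0,0,0,0,0.35],
    [8,0.1,0,0,0,0,0.35],
    [11,0.1,0,0,0,0,0.35],
    [13,0.1,0,0,0,0,0.35],
    [13.4,0.1,0,0,0,0,0.35],
    [13.4,0.1,0,0,0,0,0.35],
    [13.4,0.1,0,0,0,0,0],
    [13.4,0.1,0,0,0,0,0],
    [13.4,0.1,0,0,0,0,0],
    [13.4,0.1,0,0,0,0,0],
    [13.4,0.1,0,0,0,0,0],
    [13.4,0.1,0,0,0,0,0],
  ],
)

```text
clock: 22.6
tool_pos: [0.4382, 0.256, 0.0317]
eef_rot: [0.563, 0.428, 0.563, -0.427]
contact_force: [-0.3, -1.9, 9.2]
width: 0.0158
```

```bash
python3 - <<'E'
from h import *
o=telemetry.get_obs(); p=o['tool_pos']; g=p[2]+bot.grip_point_offset+DZ; print('g',g)
a=t2w([-.044,0,0]); plan([[p[0],p[1],g+.14],[a[0],a[1],g+.14],[a[0],a[1],g+.005]],YAW+np.pi/2)
E
```

```text
g 0.08247274911983339
clock 22.6 tcp [0.4382 0.256  0.0317] q [ 0.41  0.54  1.8  -0.    0.8   1.71] w 0.0158 F [-0.3 -1.9  9.2]
turn [-1.234e+00  1.000e-03 -2.000e-03] alt turn +-pi about x
[0.4382 0.256  0.2225] -> shift [-14.     0.03  -0.  ] r 0.508
[ 0.604  -0.1323  0.2225] -> shift [-13.99   5.61  41.85] r 0.618
[ 0.604  -0.1323  0.0875] -> shift [-0.49  5.58 41.85] r 0.618
```

move_arm(
  targets=[
    [-4,0,0,0,0,0,0],
    [-8,0,0,0,0,0,0],
    [-12,0,0,0,0,0,0],
    [-16,0,2,0,0,0,0],
    [-16,0.6,6,-0.12,0,0,0],
    [-16,1.2,10,-0.24,0,0,0],
    [-16,1.8,14,-0.36,0,0,0],
    [-16,2.4,18,-0.48,0,0,0],
    [-16,3,22,-0.6,0,0,0],
    [-16,3.6,26,-0.72,0,0,0],
    [-16,4.2,30,-0.84,0,0,0],
    [-16,4.8,34,-0.96,0,0,0],
    [-16,5.2,38,-1.08,0,0,0],
    [-16,5.6,41,-1.2,0,0,0],
    [-16,5.6,41.85,-1.234,0,0,0],
    [-16,5.6,41.85,-1.234,0,0,0],
    [-16,5.6,41.85,-1.234,0,0,0],
  ],
)

```text
clock: 24.3
tool_pos: [0.603, -0.132, 0.1908]
eef_rot: [0.707, 0.024, 0.707, -0.024]
contact_force: [-0.6, 0.3, -3.2]
width: 0.0157
```

```bash
python3 - <<'E'
from h import *
a=t2w([-.044,0,0]); plan([[a[0],a[1],.0875]],YAW+np.pi/2)
p,d=shot('side','s8'); t=w2t(cloud('side',d).reshape(-1,3))
k=(t[:,2]>.157)&(t[:,2]<.205)&(abs(t[:,0]+.044)<.035); q=t[k]
e=q[(q[:,0]<-.031)&(q[:,1]>.05)]; print('tin +y face',np.median(e[:,1]),len(e))
f=q[(q[:,0]>-.028)&(q[:,2]<.195)]; print('front x',np.median(f[:,0]))
for lo,hi in((-.05,-.02),(.02,.05)):
    s=f[(f[:,1]>lo)&(f[:,1]<hi)]; print(np.median(s,0),len(s))
o=t[(abs(t[:,0])<.1)&(t[:,1]>.06)&(t[:,1]<.09)&(t[:,2]>.05)&(t[:,2]<.075)]; print('outer',np.median(o[:,1]))
k=(t[:,2]>.06)&(t[:,2]<.1)&(abs(t[:,0]+.092)<.035)&(abs(t[:,1])<.062); q=t[k]; print('B top z pct',np.percentile(q[:,2],[5,50,95]),'x max', np.percentile(q[:,0],95))
E
```

```text
clock 24.3 tcp [ 0.603  -0.132   0.1908] q [-0.31  0.48  1.35  0.    1.31 -0.24] w 0.0157 F [-0.6  0.3 -3.2]
turn [-0.001 -0.    -0.   ] alt turn +-pi about x
[ 0.604  -0.1323  0.0875] -> shift [15.41 -0.03  0.11] r 0.618
tin +y face 0.06614004745097486 63
front x -0.022946195944297067
[-0.02258203 -0.03546601  0.1774047 ] 75
[-0.02296055  0.0347045   0.17749319] 75
outer 0.07542018256592076
B top z pct [0.06061644 0.07830305 0.09355096] x max -0.06840806177952118
```

move_arm(
  targets=[
    [4,0.3,0.1,0,0,0,0],
    [7,0.3,0.1,0,0,0,0],
    [9,0.3,0.1,0,0,0,0],
    [11,0.3,0.1,0,0,0,0],
    [13,0.3,0.1,0,0,0,0],
    [15,0.3,0.1,0,0,0,0],
    [15.4,0.3,0.1,0,0,0,0],
    [15.4,0.3,0.1,0,0,0,0],
  ],
)

```text
clock: 25.15
tool_pos: [0.604, -0.1285, 0.0368]
eef_rot: [0.706, 0.023, 0.707, -0.023]
contact_force: [0.2, 0.2, -2.9]
width: 0.0157
```

move_arm(
  targets=[
    [0.1,0,0,0,0,0,0],
    [0.1,0,0,0,0,0,0.35],
    [0.1,0,0,0,0,0,0.35],
    [0.1,0,0,0,0,0,0.35],
    [-4,0,0,0,0,0,0.35],
    [-9,0,0,0,0,0,0.35],
    [-13,0,0,0,0,0,0.35],
    [-13,5,-4,0,0,0,0.4],
    [-13,10,-8,0,0,0,0.4],
    [-13,15,-12,0,0,0,0.4],
    [-13,20,-16,0,0,0,0.4],
    [-13,20,-18,0,0,0,0.4],
    [-13,20,-18,0,0,0,0.4],
  ],
)

```text
clock: 26.45
tool_pos: [0.4347, 0.084, 0.1667]
eef_rot: [0.706, 0.023, 0.707, -0.023]
contact_force: [0.1, -0.5, -0.4]
width: 0.0366
```

```bash
python3 - <<'E'
from h import *
p,d=shot('top','t9'); P=cloud('top',d); crop('t9',215,140,365,250,5,'t9c')
print('tab',rect(P,top_mask(P,.12,.138,(255,155,345,215))))
c=np.array([*np.array(rect(P,top_mask(P,.12,.138,(255,155,345,215)))[0])/1000,.1]); x=w2t(c)[0]
t=w2t(P.reshape(-1,3)).reshape(P.shape); k=(abs(t[...,0])<.11)&(abs(t[...,1])<.06)&(t[...,2]>.083)&(t[...,2]<.095)
for a,b in((-.116,-.068),(-.068,-.01)): s=k&(t[...,0]>a)&(t[...,0]<b); print('block',np.round(np.mean(t[s],0),4),s.sum())
plan([t2w([x,0,.20]),t2w([x,0,.112])],YAW); print(x)
E
```

```text
tab (array([612.8,  13.6]), array([13.9, 50.6]), 86.4, 78, np.float64(129.3))
block [-0.0895  0.0044  0.088 ] 47
block [-0.0427 -0.0004  0.0873] 53
clock 26.5 tcp [0.4337 0.0847 0.1668] q [0.06 0.26 1.79 0.   1.09 0.12] w 0.0361 F [-2.3  1.5 -0.4]
turn [-1.569e+00 -1.000e-03 -2.000e-03] alt turn +-pi about x
[0.6137 0.0135 0.2   ] -> shift [ 1.72 -5.95 18.42] r 0.614
[0.6137 0.0135 0.112 ] -> shift [10.52 -5.95 18.44] r 0.614
0.10216676577814911
```

View pics/t9c.png

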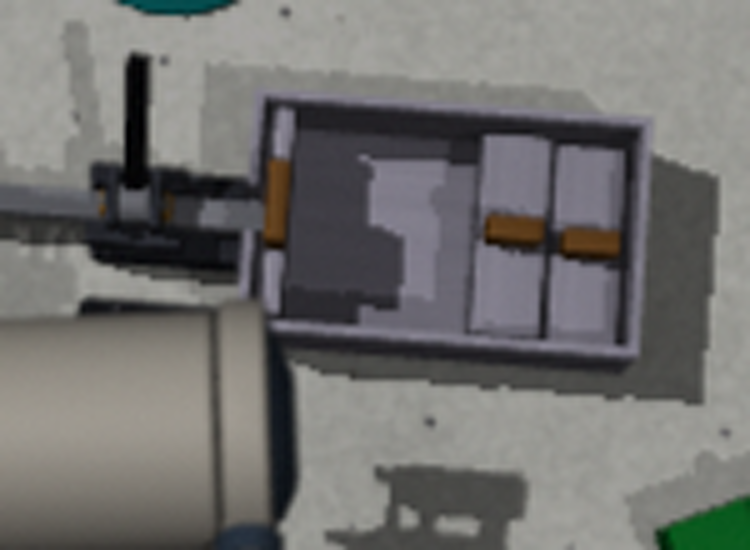

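The crop shows both tins upright in the tray, at (515,235) and (590,245), with the plate fully back at (275,200). Now I'll take the tab and slide the plate up.

move_arm(
  targets=[
    [0,0,0,0.14,0,0,0.4],
    [0,0,0,0.28,0,0,0.4],
    [0,-1,3,0.42,0,0,0.4],
    [0,-2,6,0.56,0,0,0.4],
    [0,-3,9,0.7,0,0,0.4],
    [0,-4,12,0.84,0,0,0.4],
    [0,-5,15,0.98,0,0,0.4],
    [0,-5.9,18.4,1.12,0,0,0.4],
    [0,-5.9,18.4,1.26,0,0,0.4],
    [0,-5.9,18.4,1.4,0,0,0.4],
    [0,-5.9,18.4,1.54,0,0,0.4],
    [0,-5.9,18.4,1.573,0,0,0.4],
    [4,-5.9,18.4,1.573,0,0,0.4],
    [8,-5.9,18.4,1.573,0,0,0.4],
    [10.5,-5.9,18.4,1.573,0,0,0.4],
    [10.5,-5.9,18.4,1.573,0,0,0.4],
    [10.5,-5.9,18.4,1.573,0,0,0],
    [10.5,-5.9,18.4,1.573,0,0,0],
    [10.5,-5.9,18.4,1.573,0,0,0],
    [10.5,-5.9,18.4,1.573,0,0,0],
  ],
)

```text
clock: 28.5
tool_pos: [0.6185, 0.0109, 0.0621]
eef_rot: [0.483, 0.517, 0.482, -0.516]
contact_force: [0.5, 2.2, 5.5]
width: 0.0139
```

```bash
python3 - <<'E'
from h import *
o=telemetry.get_obs(); g=o['tool_pos'][2]+bot.grip_point_offset+DZ; t=w2t(o['tool_pos']); print(t,g)
plan([t2w([x,0,g]) for x in(.08,.04,0,-.01,-.022,-.03)],YAW)
E
```

```text
[ 0.09980213 -0.00499102  0.06210691] 0.11290691374717396
clock 28.5 tcp [0.6185 0.0109 0.0621] q [-0.08  0.62  1.49  0.    1.03  1.56] w 0.0139 F [0.5 2.2 5.5]
turn [-0.002 -0.    -0.001] alt turn +-pi about x
[ 0.6122 -0.0086  0.1129] -> shift [-0.   -0.5   1.98] r 0.612
[ 0.6096 -0.0485  0.1129] -> shift [-0.   -0.49  5.98] r 0.611
[ 0.6069 -0.0884  0.1129] -> shift [-0.   -0.48  9.98] r 0.613
[ 0.6062 -0.0984  0.1129] -> shift [-0.   -0.48 10.98] r 0.614
[ 0.6054 -0.1104  0.1129] -> shift [-0.   -0.48 12.18] r 0.615
[ 0.6049 -0.1183  0.1129] -> shift [-0.   -0.48 12.98] r 0.616
```

move_arm(
  targets=[
    [0,0,1,0,0,0,0],
    [0,0,3,0,0,0,0],
    [0,0,5,0,0,0,0],
    [0,0,7,0,0,0,0],
    [0,0,9,0,0,0,0],
    [0,0,10.2,0,0,0,0],
    [0,0,11,0,0,0,0],
    [0,0,11.4,0,0,0,0],
    [0,0,11.4,0,0,0,0],
  ],
)

```text
clock: 29.4
tool_pos: [0.6114, -0.1041, 0.0621]
eef_rot: [0.483, 0.517, 0.482, -0.516]
contact_force: [5.7, -2.4, 2.1]
width: 0.0141
```

move_arm(
  targets=[
    [0,0,0.2,0,0,0,0],
    [0,0,0.4,0,0,0,0],
    [0,0,0.6,0,0,0,0],
    [0,0,0.8,0,0,0,0],
    [0,0,0.8,0,0,0,0],
  ],
)

```text
clock: 29.9
tool_pos: [0.6111, -0.1097, 0.0621]
eef_rot: [0.483, 0.518, 0.482, -0.516]
contact_force: [8.7, 14.7, 4.6]
width: 0.0141
```

move_arm(
  targets=[
    [0,0,0.1,0,0,0,0],
    [0,0,0.15,0,0,0,0],
    [0,0,0.15,0,0,0,0],
    [0,0,0.15,0,0,0,0],
  ],
)

```text
clock: 30.3
tool_pos: [0.6111, -0.1097, 0.0621]
eef_rot: [0.483, 0.518, 0.483, -0.515]
contact_force: [10.9, 26.4, 5.3]
width: 0.014
```

```bash
python3 - <<'E'
from h import *
p,d=shot('side','s10'); crop('s10',190,140,320,250,5,'s10c')
plan([t2w([-.02,0,.2]),t2w([.1893,-.0575,.22]),t2w([.1893,-.0575,.1332])],YAW)
E
```

```text
clock 30.35 tcp [ 0.6111 -0.1096  0.0621] q [-0.28  0.62  1.49  0.    1.04  1.36] w 0.0141 F [10.5 26.5  5.3]
turn [-0.001 -0.003 -0.003] alt turn +-pi about x
[ 0.6056 -0.1084  0.2   ] -> shift [-8.71 -0.53 -0.12] r 0.615
[0.6768 0.0967 0.22  ] -> shift [-10.62   5.19 -21.06] r 0.684
[0.6768 0.0967 0.1332] -> shift [ -1.94   5.17 -21.03] r 0.684
```

View pics/s10c.png

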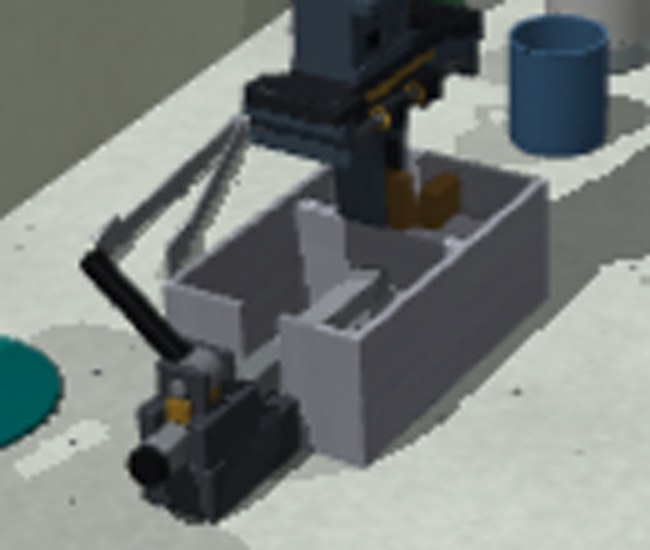

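The plate is hard against the row: 26 N with no further travel. I'll release it and go to the lever.

move_arm(
  targets=[
    [0,0,-0.1,0,0,0,0],
    [0,0,-0.1,0,0,0,0.4],
    [0,0,-0.1,0,0,0,0.4],
    [0,0,-0.1,0,0,0,0.4],
    [-4,0,-0.1,0,0,0,0.4],
    [-8,0,-0.1,0,0,0,0.4],
    [-11,0,-1,0,0,0,0.4],
    [-11,1,-5,0,0,0,0.4],
    [-11,2,-9,0,0,0,0.4],
    [-11,3,-13,0,0,0,0.4],
    [-11,4,-17,0,0,0,0.4],
    [-11,5.2,-21,0,0,0,0.4],
    [-11,5.2,-21,0,0,0,0.4],
    [-11,5.2,-21,0,0,0,0.4],
  ],
)

```text
clock: 31.75
tool_pos: [0.6755, 0.0941, 0.1712]
eef_rot: [-0.483, -0.516, -0.483, 0.517]
contact_force: [-0.4, 0.0, -0.8]
width: 0.0366
```

```bash
python3 - <<'E'
from h import *
p,d=shot('side','s11'); t=w2t(cloud('side',d).reshape(-1,3))
k=(t[:,2]>.1)&(t[:,2]<.16)&(abs(t[:,0]-.195)<.012)&(t[:,1]<-.03)&(t[:,1]>-.09); q=t[k]; print('lever ang',np.degrees(np.arctan2(q[:,2]-.085,q[:,1]).mean()),len(q),q.mean(0))
k=(t[:,2]>.12)&(t[:,2]<.134)&(abs(t[:,0])<.12)&(abs(t[:,1])<.04); print('tab',t[k].mean(0))
plan([t2w([.1903,-.0575,.1332])],YAW)
E
```

```text
lever ang 135.98382413625976 96 [ 0.19557907 -0.05015098  0.13348993]
tab [-0.01584354  0.00487933  0.12682266]
clock 31.8 tcp [0.6753 0.0931 0.1713] q [ 0.05  0.59  1.2  -0.    1.35  1.69] w 0.0366 F [-0.5 -1.   0.1]
turn [-0.002  0.001  0.001] alt turn +-pi about x
[0.6769 0.0977 0.1332] -> shift [ 8.89  0.13 -0.47] r 0.684
```

move_arm(
  targets=[
    [4,0.1,-0.5,0,0,0,0.4],
    [7,0.1,-0.5,0,0,0,0.4],
    [8.9,0.1,-0.5,0,0,0,0.4],
    [8.9,0.1,-0.5,0,0,0,0.4],
    [8.9,0.1,-0.5,0,0,0,0],
    [8.9,0.1,-0.5,0,0,0,0],
    [8.9,0.1,-0.5,0,0,0,0],
    [8.9,0.1,-0.5,0,0,0,0],
    [8.9,0.1,-0.5,0,0,0,0],
  ],
)

```text
clock: 32.7
tool_pos: [0.6778, 0.0985, 0.084]
eef_rot: [0.483, 0.517, 0.482, -0.516]
contact_force: [-0.4, -0.2, 8.0]
width: 0.0139
```

move_arm(
  targets=[
    [-0.5,-0.45,0,0,0,0,0],
    [-0.95,-0.9,0,0,0,0,0],
    [-1.7,-2.0,0,0,0,0,0],
    [-2.25,-3.2,0,0,0,0,0],
    [-2.6,-4.4,0,0,0,0,0],
    [-2.7,-5.7,0,0,0,0,0],
    [-2.6,-7.05,0,0,0,0,0],
    [-2.25,-8.3,0,0,0,0,0],
    [-1.7,-9.5,0,0,0,0,0],
    [-0.95,-10.55,0,0,0,0,0],
    [0,-11.5,0,0,0,0,0],
    [1.0,-12.25,0,0,0,0,0],
    [2.2,-12.8,0,0,0,0,0],
    [2.9,-13,0,0,0,0,0],
    [3.1,-13,0,0,0,0,0],
    [3.1,-13,0,0,0,0,0],
  ],
)

```text
clock: 34.3
tool_pos: [0.5425, 0.1072, 0.0516]
eef_rot: [-0.481, -0.515, -0.484, 0.519]
contact_force: [-22.5, -2.9, 17.4]
width: 0.014
```

Still gripped, and it is on the stop. I'll release, retreat and check.

move_arm(
  targets=[
    [0,0.2,0,0,0,0,0.4],
    [0,0.2,0,0,0,0,0.4],
    [0,0.2,0,0,0,0,0.4],
    [-4,0,0,0,0,0,0.4],
    [-9,0,0,0,0,0,0.4],
    [-13,0,0,0,0,0,0.4],
    [-13,-5,0,0,0,0,0.4],
    [-13,-10,0,0,0,0,0.4],
    [-13,-15,0,0,0,0,0.4],
    [-13,-15,0,0,0,0,0.4],
  ],
)

```text
clock: 35.3
tool_pos: [0.3906, 0.1176, 0.1812]
eef_rot: [-0.482, -0.515, -0.484, 0.518]
contact_force: [-0.0, -0.8, 0.6]
width: 0.0367
```

```bash
python3 - <<'E'
from h import *
p,d=shot('top','t12'); P=cloud('top',d); crop('t12',205,140,355,250,5,'t12c')
r=rect(P,top_mask(P,.12,.138,(255,155,345,215))); print('tab',r,w2t([r[0][0]/1000,r[0][1]/1000,0]))
p,d=shot('side','s12'); t=w2t(cloud('side',d).reshape(-1,3))
k=(t[:,2]>.08)&(t[:,2]<.2)&(abs(t[:,0]-.195)<.012)&(abs(t[:,1])>.035)&(abs(t[:,1])<.1); q=t[k]; print('lever pts',len(q),'line angle',np.degrees(np.arctan(np.polyfit(q[:,1],q[:,2],1)[0])),q.mean(0))
crop('s12',190,150,320,250,5,'s12c')
print(telemetry.get_obs()['clock'])
E
```

```text
tab (array([ 604.1, -110.1]), array([14.4, 47.9]), 86.3, 78, np.float64(129.1)) [-0.02183786  0.0013557   0.        ]
lever pts 83 line angle 34.17750228958147 [0.19637773 0.06129147 0.12735939]
35.4
```

View pics/s12c.png

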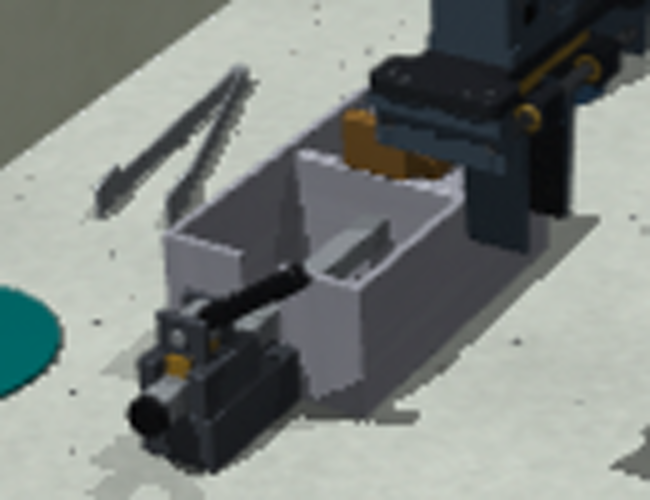

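View pics/t12c.png

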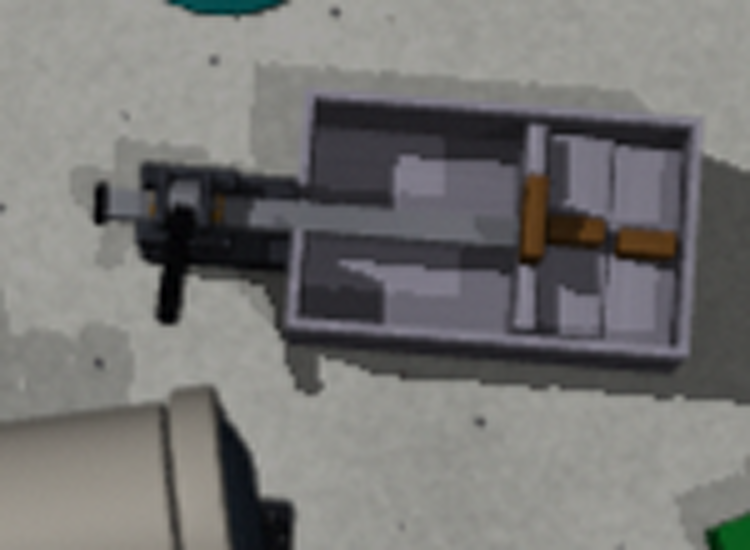

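The lever stands at about 34°, just at center and not shut; it slipped along the pads. The plate tab at x = -21.8 mm fits a packed row. I'll press the lever down from above with shut fingers.

```bash
python3 - <<'E'
from h import *
g=bot.grip_point_offset+DZ
plan([t2w([.1895,.075,.17+g]),t2w([.1895,.075,.1+g]),t2w([.1895,.075,.0825+g])],YAW)
E
```

```text
clock 35.4 tcp [0.3972 0.1178 0.1821] q [0.14 0.2  1.83 0.   1.11 1.78] w 0.0364 F [-0.2 -0.5  0.8]
turn [-0.001 -0.    -0.001] alt turn +-pi about x
[0.5446 0.1057 0.2208] -> shift [ 1.23 14.79  0.21] r 0.555
[0.5446 0.1057 0.1508] -> shift [ 8.23 14.79  0.21] r 0.555
[0.5446 0.1057 0.1333] -> shift [ 9.98 14.79  0.21] r 0.555
```

move_arm(
  targets=[
    [0,4,0.2,0,0,0,0],
    [0,9,0.2,0,0,0,0],
    [1,13,0.2,0,0,0,0],
    [1,14.8,0.2,0,0,0,0],
    [2,14.8,0.2,0,0,0,0],
    [4,14.8,0.2,0,0,0,0],
    [6,14.8,0.2,0,0,0,0],
    [7.5,14.8,0.2,0,0,0,0],
    [8.5,14.8,0.2,0,0,0,0],
    [9.2,14.8,0.2,0,0,0,0],
    [9.6,14.8,0.2,0,0,0,0],
    [9.9,14.8,0.2,0,0,0,0],
    [9.9,14.8,0.2,0,0,0,0],
  ],
)

```text
clock: 36.7
tool_pos: [0.5454, 0.1056, 0.0841]
eef_rot: [0.483, 0.517, 0.482, -0.516]
contact_force: [-8.9, -0.6, 24.0]
width: 0.0004
```

move_arm(
  targets=[
    [0.1,0,0,0,0,0,0],
    [0.1,0,0,0,0,0,0],
    [-4,0,0,0,0,0,0],
    [-9,-2,0,0,0,0,0],
    [-10,-7,0,0,0,0,0],
    [-10,-12,0,0,0,0,0],
    [-10,-16,0,0,0,0,0],
    [-10,-16,0,0,0,0,0],
    [-10,-16,0,0,0,0,0],
  ],
)

```text
clock: 37.6
tool_pos: [0.3856, 0.1166, 0.1834]
eef_rot: [0.483, 0.517, 0.482, -0.516]
contact_force: [0.3, 0.6, 0.5]
width: 0.0002
```

```bash
python3 - <<'E'
from h import *
p,d=shot('top','t13'); P=cloud('top',d)
r=rect(P,top_mask(P,.12,.138,(275,155,345,215))); print('tab',r,w2t([r[0][0]/1000,r[0][1]/1000,0]))
p,d=shot('side','s13'); t=w2t(cloud('side',d).reshape(-1,3))
k=(t[:,2]>.08)&(t[:,2]<.2)&(abs(t[:,0]-.195)<.012)&(abs(t[:,1])>.035)&(abs(t[:,1])<.1); q=t[k]; print('lever pts',len(q),'line angle',np.degrees(np.arctan(np.polyfit(q[:,1],q[:,2],1)[0])),q.mean(0))
d0=np.load('pics/side1.npy'); t=w2t(cloud('side',d0).reshape(-1,3)); k=(t[:,2]>.08)&(t[:,2]<.2)&(abs(t[:,0]-.195)<.012)&(abs(t[:,1])>.035)&(abs(t[:,1])<.1); q=t[k]; print('at start',np.degrees(np.arctan(np.polyfit(q[:,1],q[:,2],1)[0])),q.mean(0))
t=w2t(P.reshape(-1,3)); k=(t[:,0]>-.113)&(t[:,0]<-.03)&(abs(t[:,1])<.06)&(t[:,2]>.05); b=t[k]; print('max z in row',np.percentile(b[:,2],99))
l=b[(b[:,2]<.07)]; 
h=[round(np.median(l[(l[:,0]>x)&(l[:,0]<x+.042),2]),4) for x in(-.113,-.069)]; print('lid heights',h)
crop('s13',190,150,320,250,5,'s13c')
E
```

```text
tab (array([ 603.7, -110. ]), array([14.1, 47.4]), 86.3, 81, np.float64(129.3)) [-0.02176459  0.00176145  0.        ]
lever pts 102 line angle 14.141672992251083 [0.19589674 0.06778953 0.10498807]
at start 13.80078461556915 [0.19621531 0.06866487 0.10505132]
max z in row 0.09085014370747091
lid heights [np.float64(0.0588), np.float64(0.0595)]
```

View pics/s13c.png

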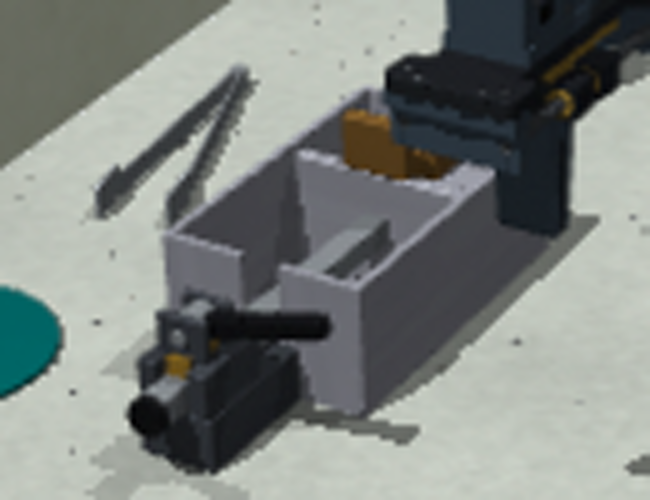

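The lever lies as it did at the start (closed), the row is packed, and the robot is clear of everything. Handing in.

```bash
python3 -c "
from cell import close_job; print(close_job())"
```

```text
the job is handed in; nothing more can be done
None
```

The galley is ready: both food tins stand upright in the tray, packed between the plate and the stop wall, and the lever is closed. Only two grey tins were on the worktop. I did not touch the purple and green look-alikes or the other things. The job was handed in at about 38 s on the robot's clock.

**Last checks**
- **Lever:** its measured slope is 14.1°, against 13.8° when it was closed at the start.
- **Plate:** the tab sits at tray x = -21.8 mm, where -22 mm is expected for two packed tins. It did not move when the lever closed. Before clamping, pushing with 26 N gave no further travel.
- **Tins:** the lids are at about 59 mm, so both stand flat on the floor. The highest point of the row is 91 mm, below the 94 mm rim.

**What went wrong or disagreed**
- **Finger height:** the finger tips sit about 32 mm higher than the reported position. My first two lever grips missed for this reason, one of them pressing on the lever top with 20 N. I corrected for the offset after that.
- **Lever closing:** the first try left the lever just at center. A push from above with shut fingers, 24 N at most, closed it.
- **Plate back position:** when pulled back, the tab stopped at about 102 mm, against about 110 mm expected for fully back. The pull reached 34 N there, so I took it as the end stop.

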